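# Fold the flap and shut the jar carrier

## Task

Close up the blue culture-jar carrier: with its cover still standing open, first push the upright orange flap over until it lies flat above the jars, then swing the blue cover over and press it fully shut. Only push with the fingers: do not pick up, shift or knock over the jars in the carrier or the other loose things on the bench. Finish with the hand clear of everything.

Things in the scene. Friction and masses are not known exactly. Their poses are not given: they have to be found in the camera images.
- carrier: blue open-topped insulated box, fixed to the bench, 240 mm (its x) by 220 mm (its y), 115 mm high, walls and floor 12 mm. Origin: centre of its underside, on the bench. It may be turned up to some 30 degrees either way about the vertical. The cover is hinged along its +y rim (the robot's left), the orange flap just inside its -y wall; both hinge lines run along the carrier's x.
- cover (a joint): angle of the blue cover in rad: 0 is shut flat on the rim, 1.57 stands straight up, 1.9 (its stop) leans outward, away from the box. Stiff friction hinge that stays where it is left (about 0.5 N m, some 3 N of push near its free edge). Cover 240 mm long by 220 mm wide (hinge to free edge) by 16 mm thick; shut, its top is 132 mm above the bench. A standing flap blocks it.
- cover_hinge (a point): middle of the cover's hinge line, 115 mm above the bench, on the carrier's outer +y face (110 mm from its centre). The shut cover reaches from here 220 mm towards the carrier's -y.
- cover_edge (a point): middle of the cover's free edge, half-way through its thickness, 220 mm from the hinge line.
- flap (a joint): angle of the orange flap in rad: 0 is folded down flat inside the box above the jars, 1.57 stands straight up, 1.85 (its stop) leans outward. It folds inward, towards the carrier's +y, under the cover. Stiff friction hinge that stays where it is left (about 0.16 N m, some 1.5 N of push near its free edge).
- flap_hinge (a point): middle of the flap's hinge line, 102 mm above the bench (13 mm below the rim), 92 mm from the carrier's centre on its -y side. The flap is a 5 mm plate about this line: an orange frame with two clear windows and a 30 mm orange middle bar, 190 mm long along the hinge, 145 mm from hinge to free edge; folded down, its top is 104.5 mm above the bench.
- flap_edge (a point): middle of the flap's free edge, 145 mm from the hinge line.
- jar0_mid (a point): centre of a loose clear jar with amber gel and a dull silver foil cap, 58 mm across, 80 mm tall, standing in the carrier (its top 92 mm above the bench). Leave it where it stands.
- jar1_mid (a point): centre of a loose clear jar with amber gel and a dull silver foil cap, 58 mm across, 80 mm tall, standing in the carrier (its top 92 mm above the bench). Leave it where it stands.
- jar2_mid (a point): centre of a loose clear jar with amber gel and a dull silver foil cap, 58 mm across, 80 mm tall, standing in the carrier (its top 92 mm above the bench). Leave it where it stands.
- jar_out_mid (a point): centre of a larger loose clear jar with amber gel and a dull silver foil cap, 66 mm across, 95 mm tall, on the bench beside the carrier, on the flap's side. Leave it alone.
- beaker_mid (a point): centre (half-way up) of an empty loose glass beaker, 72 mm across, 90 mm tall, on the bench beside the carrier, on the cover's side. Leave it alone.
- dish_mid (a point): centre of a loose clear round culture dish with lid, 90 mm across, 16 mm tall, on the bench to one side. Leave it alone.
- marker_mid (a point): centre of a loose black marker pen with a red cap, 130 mm long, 16 mm thick, lying on the bench to one side. Leave it alone.

How it is judged:
On the way, in this order (a step that is already met when the one before it is completed fails the run):
1. the orange flap lies folded down while the cover still stands open (value of joint flap below 0.07 rad and value of joint cover above 0.9 rad), for 0.2 s.
2. the cover is shut over the folded flap (value of joint cover below 0.04 rad and value of joint flap below 0.07 rad), for 0.2 s.
At the end, for the whole second after the job is handed in: The cover is shut (within 0.04 rad, 9 mm at its free edge) over the flap folded flat (within 0.07 rad), the three jars in the carrier are within 20 mm of where they stood and the other loose things within 30 mm (all of step 2 and distance of each of jar0_mid, jar1_mid, jar2_mid from where it was at the start of the episode below 0.02 m and distance of each of jar_out_mid, beaker_mid, dish_mid, marker_mid from where it was at the start of the episode below 0.03 m); the robot touches nothing.
It fails at once if a jar in the carrier was lifted, shifted or tipped (its centre moved over 20 mm) (distance of any of jar0_mid, jar1_mid, jar2_mid from where it was at the start of the episode above 0.02 m).
It fails at once if another loose thing on the bench was lifted, shifted or knocked over (its centre moved over 30 mm) (distance of any of jar_out_mid, beaker_mid, dish_mid, marker_mid from where it was at the start of the episode above 0.03 m).
It also fails if it takes over 61 s, if anything falls off the work surface, if the arm or the gripper's body presses on something with over 40 N, if the wrist force passes 120 N, or if a joint passes its speed limit or range.

## Robot

A 6-joint arm with a two-finger parallel gripper is mounted at the origin on the work surface. World frame = base frame: x ahead of the robot, y to its left, z up, the work surface at z = 0. Lengths are in m, angles in rad, forces in N, time in s.
With the tool pointing down it reaches from about 0.4 to 0.825 m from the base axis. Payload 7 kg.
Tool frame: the origin (TCP) lies between the finger pads; the fingertips stand 22 mm ahead of it and the grasp point (between the pads) lies 3 mm ahead of it; z points along the fingers, y is the line along which they close (so a half turn about z gives the same grasp; the last joint's range is limited). The gripper opens to 85 mm and grips with 20 to 120 N. Pads are 22 mm wide; open, the fingers measure 114 mm over their backs; the gripper's body (76 mm by 85 mm) begins 54 mm behind the grasp point. The pads swing forward as they close: fully open they stand 13 mm farther back than shut.
Start: joints at [1.506, 0.359, 0.012, 0, -1.224, -0.288], TCP at [0.233, 0.633, 0.253] pointing down, gripper open.
Joint ranges: [-3.07, 3.07], [-1.43, 2.12], [-1.02, 1.25], [-3.03, 1.67], [-3.05, -0], [-3.03, 3.03]. Speed limits (rad/s): [2.39, 2.39, 3.01, 3.14, 3.14, 3.14].

## Interface

Orientations are given as a unit quaternion [w, x, y, z].
In Python, from station import telemetry, eyes, bot gives the robot as it stands.
- The arm moves only by the tool carry_out, never from a script. Its argument "rows" is a list of rows, each a list of 6 numbers: the shift along the tool's x, y, z normalised to -1 to 1, where 1 is 0.4 m, then the turn, a rotation vector about the tool's x, y, z normalised to -1 to 1, where 1 is 360 degrees. In form: [[x, y, z, ax, ay, az], ...]. A call has 1 to 20 rows; each row is the pose to reach, as a shift and turn from the pose commanded when the call began, along the tool's axes at that moment, turning the shorter way round; what a row does not reach only later rows make up. A row lasts 1/10 s, in which the tool goes at most 50 mm and 8.59 degrees, less where a joint would pass 70% of its speed; a pose out of reach is approached as far as the arm can. A call with a number of a shift or a turn outside -1 to 1 is refused whole. A call with a gripper value outside its range is refused whole. "gripper" is the opening, from 0 (shut) to 1 (fully open), set as the call begins (left out, the last holds). The fingers move at their own pace and stop on an object; the grip force is fixed at half the most. Time passes only in rows, so rows that repeat a pose let the fingers close. It gives the time, the measured TCP pose, the force, the opening and the grip force at its end, in the units of the state.
- telemetry.get_state(): the state, without advancing time (a new reading comes with each control period).
- eyes.get_image(name): name is "scene" or "top"; returns a dict with "img" (400x640x3 uint8, blue, green, red), "camera_matrix" (3x3 intrinsics, pixels), "world_to_cam" (4x4, takes a point from world to camera coordinates). Camera axes: x right, y up, looking along -z (the intrinsics and any distortion apply to the point x, -y, -z); pixel columns grow to the right and rows downward; lengths in m; the calibration is good to about 2 mm. A picture is of the moment at which its call begins. There is no depth.
- bot.job_done(): hands the job in; it is judged then, once.
The state is a dict: "t": time; "joint_pos": joint angles; "joint_velocities": joint speeds; "effort": joint torques, N m; "ee_pos": TCP position; "ee_rot": TCP orientation; "contact_force": force on the tool from outside, world axes, zero at the start; "torque": the same for the moment, N m; "width": finger opening in m; "finger_force": force on a finger pad.
Only numpy, scipy, OpenCV 4.12 (cv2) and the standard library are available. Lean on these libraries where they do the work, as an engineer would, in place of code of your own. Each camera call takes 0.05 s, during which the arm holds its last target. There are 200 camera calls.

## Working session

There is one attempt and no reset: what is moved stays moved. The work goes in short steps, Python scripts to look and compute and a tool call to move; the robot and the scene stay as the last step left them, time stands still between calls to the robot, and variables do not carry over. Pictures are saved under pics/ and viewed, at most 10 in all, crops included, and the job is handed in when it is done.

Besides the shell and the picture viewer there is one more tool, called after "Request:" as name(argument=value, ...), one argument or row to a line, values as JSON. carry_out: Moves the arm, as the interface text tells. Its arguments: {"type":"object","properties":{"rows":{"type":"array","items":{"type":"array","items":{"type":"number"}}},"gripper":{"type":"number"}},"required":["rows"]}

```bash
mkdir -p pics; ls; python3 - <<'E'
from station import telemetry, eyes, bot
import cv2,numpy as np
s=telemetry.get_state();print({k:np.round(v,3).tolist() for k,v in s.items()})
for n in("scene","top"):
    d=eyes.get_image(n);cv2.imwrite(f"pics/{n}0.png",d["img"]);np.savez(f"{n}.npz",K=d["camera_matrix"],T=d["world_to_cam"]);print(n,np.round(d["camera_matrix"],1).tolist(),np.round(d["world_to_cam"],3).tolist())
E
```

```text
pics
{'t': 0.0, 'joint_pos': [1.506, 0.359, 0.011, -0.0, -1.224, -0.288], 'joint_velocities': [0.002, -0.002, -0.001, 0.001, -0.001, 0.0], 'effort': [0.0, -58.333, 29.343, 6.937, -0.006, 0.0], 'ee_pos': [0.233, 0.633, 0.252], 'ee_rot': [0.001, 0.984, -0.176, -0.0], 'contact_force': [0.168, -1.068, -0.554], 'torque': [0.013, 0.044, 0.017], 'finger_force': 0.0, 'width': 0.086}
scene [[479.3, 0.0, 320.4], [0.0, 479.3, 203.9], [0.0, 0.0, 1.0]] [[0.621, 0.784, 0.013, -0.368], [-0.609, 0.472, 0.637, 0.284], [0.493, -0.403, 0.771, -1.756], [0.0, 0.0, 0.0, 1.0]]
top [[405.5, 0.0, 317.1], [0.0, 405.5, 200.7], [0.0, 0.0, 1.0]] [[0.013, -1.0, 0.001, -0.007], [0.993, 0.013, 0.114, -0.617], [-0.114, -0.001, 0.994, -1.127], [0.0, 0.0, 0.0, 1.0]]
```

View pics/scene0.png

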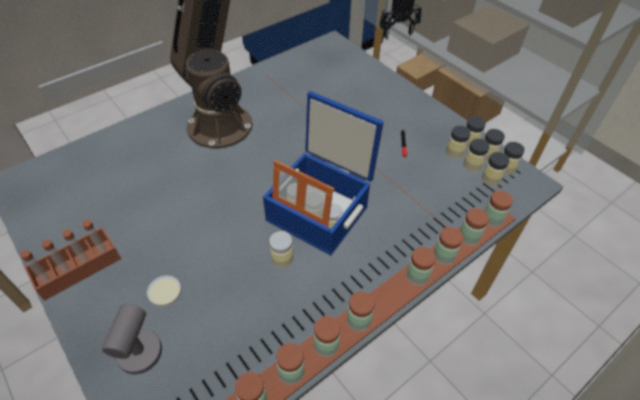

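View pics/top0.png

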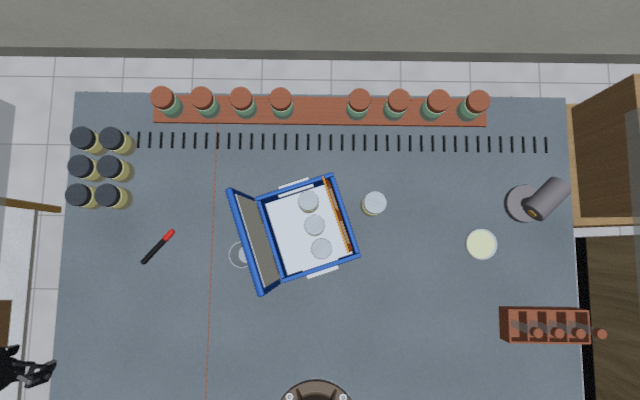

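The top view shows the carrier at about (305,228), with the cover open on its left (228,190)-(265,293), the flap on its right (326,178)-(353,252), the jar outside at (374,203) and the beaker at (241,255) under the cover. The scene view shows the flap standing at (303,193) and the cover at (343,135).

```bash
cat > h.py <<'E'
import numpy as np,cv2
def cam(n):
    d=np.load(f"{n}.npz");return d["K"],d["T"]
def ray(n,uv):
    K,T=cam(n);u,v=uv;c=np.array([(u-K[0,2])/K[0,0],-(v-K[1,2])/K[1,1],-1]);R=T[:3,:3]
    return -R.T@T[:3,3],R.T@c
def onz(n,uv,z):
    o,d=ray(n,uv);return o+d*(z-o[2])/d[2]
def proj(n,p):
    K,T=cam(n);q=T[:3,:3]@np.asarray(p)+T[:3,3];return np.array([K[0,0]*q[0]/-q[2]+K[0,2],K[1,1]*-q[1]/-q[2]+K[1,2]])
def tri(uv_s,uv_t):
    a,d=ray("scene",uv_s);b,e=ray("top",uv_t);d/=np.linalg.norm(d);e/=np.linalg.norm(e)
    s,t=np.linalg.lstsq(np.c_[d,-e],b-a,rcond=None)[0];p,q=a+s*d,b+t*e
    return (p+q)/2,np.linalg.norm(p-q)
E
python3 - <<'E'
import cv2,numpy as np
a=cv2.imread("pics/top0.png")[165:305,215:395];b=cv2.imread("pics/scene0.png")[85:260,250:400]
a=cv2.resize(a,None,fx=4,fy=4,interpolation=3);b=cv2.resize(b,None,fx=3.4,fy=3.4,interpolation=3)
cv2.imwrite("pics/ac.png",a);cv2.imwrite("pics/bc.png",b);print(a.shape,b.shape)
E
```

```text
(560, 720, 3) (595, 510, 3)
```

View pics/ac.png

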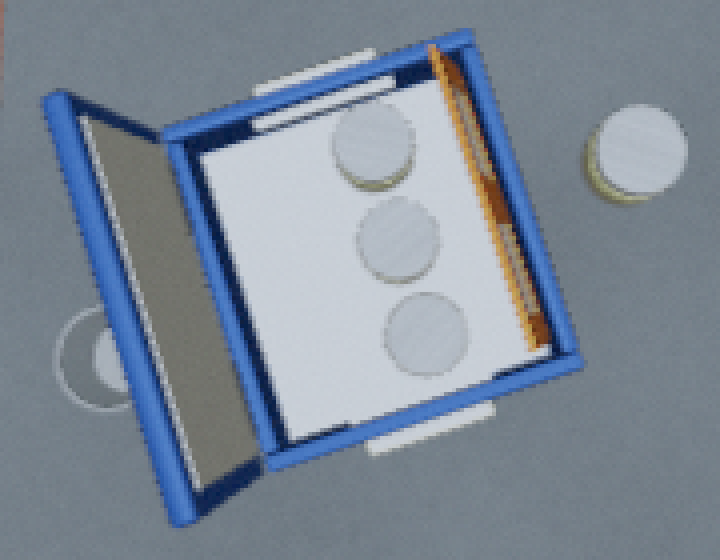

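View pics/bc.png

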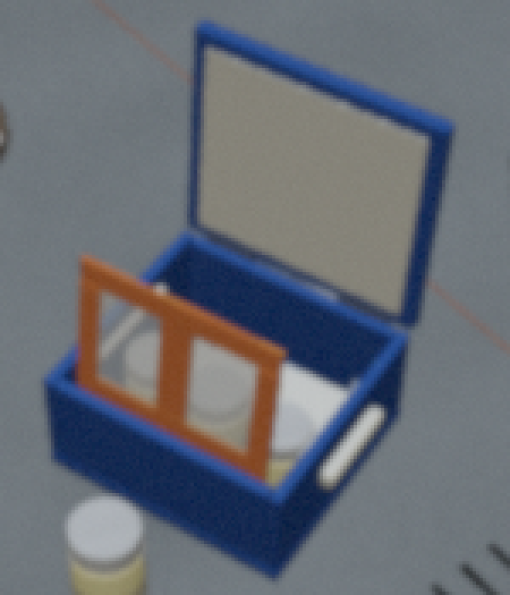

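The crops show the rim corners (top crop (470,30), (581,360), (268,468), (165,132)), the flap edge from (433,47) to (533,348), and the cover edge from (55,95) to (185,525). The matching scene crop points can be triangulated.

```bash
python3 - <<'E'
from h import *
T=lambda x,y:(x/4+215-.4,y/4+165-.4); S=lambda x,y:(x/3.4+250-.35,y/3.4+85-.35)
prs={"rim -y+x":((275,495),(470,30)),"rim -y-x":((47,378),(581,360)),"rim +y+x":((405,335),(165,132)),
"flap +x":((283,352),(433,47)),"flap -x":((83,258),(533,348)),"cov +x":((452,125),(50,95)),"cov -x":((200,22),(180,525))}
for k,(s,t) in prs.items():
    p,e=tri(S(*s),T(*t));print(k,p.round(4),round(e,4))
c=np.array([onz("top",T(*q),.115)[:2] for q in((470,30),(581,360),(268,468),(165,132))])
print(c.round(4),c.mean(0),[np.linalg.norm(c[i]-c[(i+1)%4]).round(4) for i in range(4)])
X=(c[0]-c[1]+c[3]-c[2]);Y=(c[3]-c[0]+c[2]-c[1]);print("yaw",np.degrees([np.arctan2(X[1],X[0]),np.arctan2(-Y[0],Y[1])]))
yaw=(np.arctan2(X[1],X[0])+np.arctan2(-Y[0],Y[1]))/2;m=c.mean(0);R=np.array([[np.cos(yaw),-np.sin(yaw)],[np.sin(yaw),np.cos(yaw)]])
np.savez("car.npz",m=m,yaw=yaw,R=R)
for k,(s,t) in prs.items():
    p,e=tri(S(*s),T(*t));print(k,"carrier",(R.T@(p[:2]-m)).round(4),p[2].round(4))
for k,q,z in[("j0",(373,142),.092),("j1",(398,240),.092),("j2",(426,334),.092),("out",(641,150),.095),("beaker",(106,357),.09)]:
    p=onz("top",T(*q),z);print(k,p.round(3),(R.T@(p[:2]-m)).round(3))
E
```

```text
rim -y+x [ 0.6837 -0.038   0.1239] 0.0
rim -y-x [ 0.4666 -0.1122  0.1207] 0.001
rim +y+x [0.6139 0.1652 0.1162] 0.0016
flap +x [ 0.651  -0.0105  0.2485] 0.0034
flap -x [ 0.4752 -0.0713  0.2468] 0.0007
cov +x [0.6068 0.1937 0.3356] 0.0024
cov -x [0.383  0.1176 0.3347] 0.001
[[ 0.6853 -0.0383]
 [ 0.4662 -0.1132]
 [ 0.3938  0.0909]
 [ 0.6136  0.1647]] [0.53973682 0.02604515] [np.float64(0.2315), np.float64(0.2166), np.float64(0.2319), np.float64(0.2153)]
yaw [18.70841525 19.50558916]
rim -y+x carrier [ 0.115  -0.1076] 0.1239
rim -y-x carrier [-0.1143 -0.1066] 0.1207
rim +y+x carrier [0.1156 0.1072] 0.1162
flap +x carrier [ 0.0932 -0.0709] 0.2485
flap -x carrier [-0.0929 -0.0708] 0.2468
cov +x carrier [0.1183 0.1365] 0.3356
cov -x carrier [-0.1181  0.1378] 0.3347
j0 [0.611 0.026 0.092] [ 0.068 -0.023]
j1 [0.545 0.008 0.092] [-0.001 -0.018]
j2 [ 0.482 -0.011  0.092] [-0.067 -0.016]
out [ 0.608 -0.156  0.095] [ 0.005 -0.194]
beaker [0.464 0.204 0.09 ] [-0.014  0.193]
```

Request:
carry_out(
  gripper=0,
  rows=[
    [0,0,-0.12,0,0,0.02],
    [0,0,-0.24,0,0,0.04],
    [0,0,-0.36,0,0,0.06],
    [0,0,-0.5,0,0,0.08],
    [0,0,-0.5,0,0,0.1],
    [0,0,-0.5,0,0,0.12],
    [0,0,-0.5,0,0,0.1406],
    [0,0,-0.5,0,0,0.1406],
    [0,0,-0.5,0,0,0.1406],
  ],
)

```text
t: 1.0
ee_pos: [0.2332, 0.6333, 0.4529]
ee_rot: [0.0, 0.816, -0.578, 0.0]
contact_force: [-0.5, -0.5, -0.2]
width: -0.0002
finger_force: 0.0
```

Request:
carry_out(
  rows=[
    [0.12,-0.03,0,0,0,0],
    [0.24,-0.06,0,0,0,0],
    [0.36,-0.09,0,0,0,0],
    [0.48,-0.12,0,0,0,0],
    [0.6,-0.15,0,0,0,0],
    [0.72,-0.18,0,0,0,0],
    [0.84,-0.21,0,0,0,0],
    [0.96,-0.23,0,0,0,0],
    [1,-0.23,0,0,0,0],
    [1,-0.23,0,0,0,0],
    [1,-0.23,0,0,0,0],
    [1,-0.23,0,0,0,0],
  ],
)

```text
t: 2.2
ee_pos: [0.4511, 0.2867, 0.453]
ee_rot: [0.0, 0.816, -0.579, -0.0]
contact_force: [-0.4, 0.5, -0.7]
width: 0.0002
finger_force: 0.0
```

Request:
carry_out(
  rows=[
    [0.12,0,0,0,0,0],
    [0.24,0,0,0,0,0],
    [0.36,0,0,0,0,0],
    [0.48,0,0,0,0,0],
    [0.6,0,0,0,0,0],
    [0.72,0,0,0,0,0],
    [0.84,0,0,0,0,0],
    [0.96,0,0,0,0,0],
    [1,0,0,0,0,0],
    [1,0,0,0,0,0],
    [1,0,0,0,0,0],
    [1,0,0,0,0,0],
  ],
)

```text
t: 3.4
ee_pos: [0.5829, -0.0905, 0.4534]
ee_rot: [-0.0, 0.816, -0.579, 0.0]
contact_force: [-0.3, -0.4, 0.1]
width: -0.0002
finger_force: 0.0
```

Request:
carry_out(
  rows=[
    [0.06,0,0,0,0,0],
    [0.06,0,0.12,0,0,0],
    [0.06,0,0.24,0,0,0],
    [0.06,0,0.36,0,0,0],
    [0.06,0,0.48,0,0,0],
    [0.06,0,0.53,0,0,0],
    [0.06,0,0.53,0,0,0],
    [0.06,0,0.53,0,0,0],
  ],
)

```text
t: 4.2
ee_pos: [0.5914, -0.1138, 0.2426]
ee_rot: [-0.0, 0.816, -0.579, 0.001]
contact_force: [0.7, -0.4, 0.6]
width: -0.0005
finger_force: 0.0
```

```bash
python3 - <<'E'
from station import telemetry, eyes
from h import *
d=eyes.get_image("scene")["img"];b=cv2.resize(d[60:260,240:420],None,fx=3,fy=3,interpolation=3);cv2.imwrite("pics/s1.png",b)
p=np.array(telemetry.get_state()["ee_pos"]);print(p)
for k in(.022,.009):print((proj("scene",p-[0,0,k])-[240,60])*3)
E
```

```text
[ 0.59183635 -0.11392792  0.2434458 ]
[140.19835489 419.65804908]
[139.574944   409.93208108]
```

View pics/s1.png

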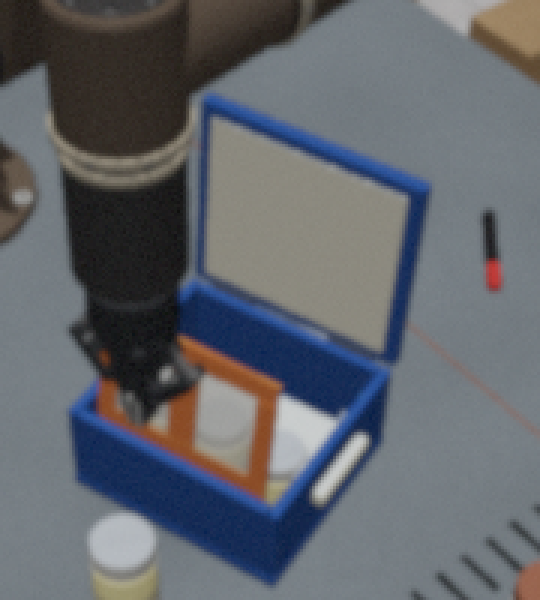

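Tip at crop (138,420), as computed: clear, on the flap's outer side. Pushing the flap along its arc.

Request:
carry_out(
  rows=[
    [-0.08,0,0,0,0,0],
    [-0.12,0,0,0,0,0],
    [-0.15,0,0,0,0,0],
    [-0.185,0,0.008,0,0,0],
    [-0.22,0,0.018,0,0,0],
    [-0.245,0,0.03,0,0,0],
    [-0.272,0,0.044,0,0,0],
    [-0.296,0,0.06,0,0,0],
    [-0.32,0,0.08,0,0,0],
    [-0.34,0,0.1,0,0,0],
    [-0.36,0,0.125,0,0,0],
    [-0.36,0,0.125,0,0,0],
  ],
)

```text
t: 5.45
ee_pos: [0.5422, 0.0219, 0.1894]
ee_rot: [0.001, 0.815, -0.579, -0.001]
contact_force: [-0.0, -0.2, -0.1]
width: 0.0002
finger_force: 0.0
```

```bash
python3 - <<'E'
from station import telemetry, eyes
from h import *
a=cv2.resize(eyes.get_image("scene")["img"][60:260,240:420],None,fx=2.2,fy=2.2,interpolation=3)
b=cv2.resize(eyes.get_image("top")["img"][160:310,215:375],None,fx=2.2,fy=2.2,interpolation=3)
b=cv2.copyMakeBorder(b,0,a.shape[0]-b.shape[0],0,0,0)
cv2.imwrite("pics/s2.png",np.hstack([a,b]))
E
```

```text
(no output)
```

View pics/s2.png

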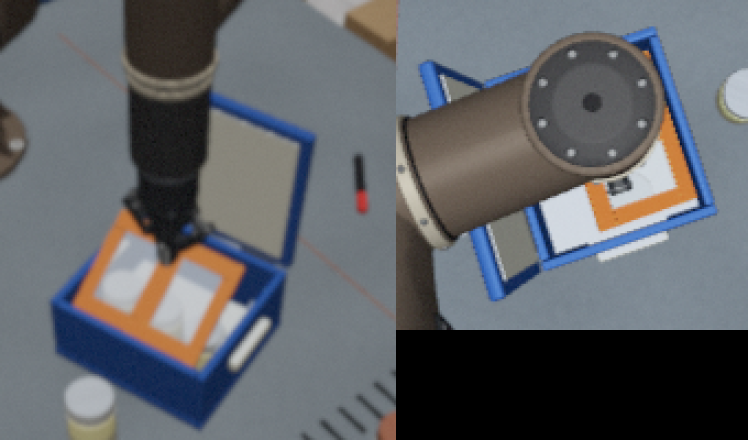

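The flap follows, now at about 0.6 rad, with its edge beneath the fingertip. In the top panel an arm link overlaps the cover (410-530,130), so I check its height before going lower.

```bash
python3 - <<'E'
from station import telemetry, eyes
from h import *
p=np.array(telemetry.get_state()["ee_pos"])
for z in(.19,.3,.35,.4,.45,.5,.55,.6):print(z,proj("scene",[p[0],p[1],z]).round(),proj("top",[p[0],p[1],z]).round())
a=cv2.resize(eyes.get_image("scene")["img"][0:230,150:420],None,fx=2.2,fy=2.2,interpolation=3);cv2.imwrite("pics/s3.png",a)
E
```

```text
0.19 [316. 174.] [309. 223.]
0.3 [316. 146.] [308. 220.]
0.35 [316. 131.] [307. 218.]
0.4 [317. 116.] [306. 217.]
0.45 [317. 100.] [306. 215.]
0.5 [317.  82.] [305. 212.]
0.55 [317.  64.] [304. 210.]
0.6 [317.  44.] [303. 206.]
```

View pics/s3.png

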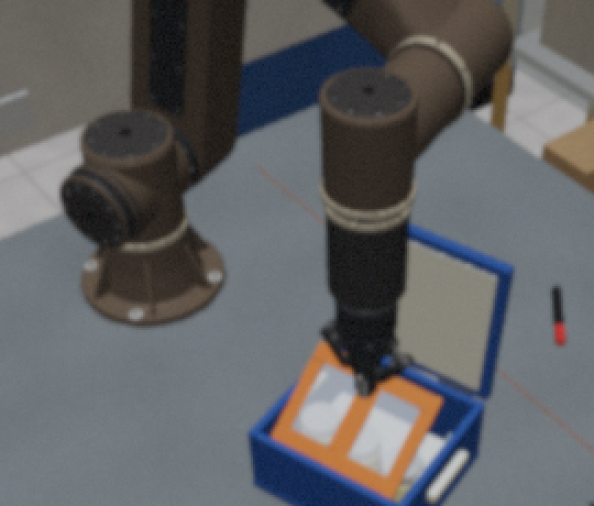

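The wrist link's underside is at about z 0.49 (joint cap at crop (370,95), ring at (370,200)). It stays some 8 cm above the cover after lowering, so I finish the flap.

Request:
carry_out(
  rows=[
    [-0.015,0,0.025,0,0,0],
    [-0.03,0,0.05,0,0,0],
    [-0.04,0,0.08,0,0,0],
    [-0.048,0,0.108,0,0,0],
    [-0.053,0,0.13,0,0,0],
    [-0.056,0,0.15,0,0,0],
    [-0.056,0,0.16,0,0,0],
    [-0.056,0,0.168,0,0,0],
    [-0.056,0,0.172,0,0,0],
    [-0.056,0,0.172,0,0,0],
  ],
)

```text
t: 6.6
ee_pos: [0.5359, 0.0426, 0.1259]
ee_rot: [-0.0, 0.815, -0.579, 0.0]
contact_force: [-15.1, 2.8, 33.6]
width: 0.0002
finger_force: 17.0
```

Request:
carry_out(
  rows=[
    [0,0,0,0,0,0],
    [0,0,-0.1,0,0,0],
    [0,0,-0.2,0,0,0],
    [0,0,-0.3,0,0,0],
    [0,0,-0.4,0,0,0],
    [0,0,-0.5,0,0,0],
    [0,0,-0.6,0,0,0],
    [0,0,-0.7,0,0,0],
    [0,0,-0.8,0,0,0],
    [-0.1,0,-0.8,0,0,0],
    [-0.2,0,-0.8,0,0,0],
    [-0.3,0,-0.8,0,0,0],
    [-0.42,0,-0.8,0,0,0],
    [-0.42,0,-0.8,0,0,0],
    [-0.42,0,-0.8,0,0,0],
  ],
)

```text
t: 8.1
ee_pos: [0.4805, 0.2022, 0.4424]
ee_rot: [0.0, 0.816, -0.578, -0.0]
contact_force: [0.5, -0.6, -0.4]
width: -0.0001
finger_force: 0.0
```

```bash
python3 - <<'E'
from station import telemetry, eyes
from h import *
a=cv2.resize(eyes.get_image("scene")["img"][40:260,230:420],None,fx=2.2,fy=2.2,interpolation=3)
b=cv2.resize(eyes.get_image("top")["img"][160:310,215:375],None,fx=2,fy=2,interpolation=3)
b=cv2.copyMakeBorder(b,0,a.shape[0]-b.shape[0],0,0,0)
cv2.imwrite("pics/s4.png",np.hstack([a,b]))
d=np.load("car.npz");p=np.array(telemetry.get_state()["ee_pos"]);print(p,d["R"].T@(p[:2]-d["m"]))
E
```

```text
[0.48105063 0.20071649 0.44250388] [0.00172265 0.18425845]
```

View pics/s4.png

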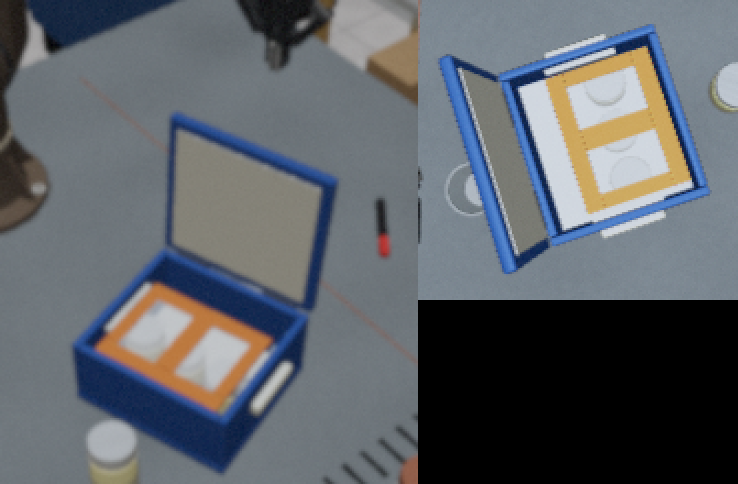

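The flap lies flat (orange frame at crop (190,350)), the cover is still open at the same angle, and the hand is behind and above it. Now swinging the cover.

Request:
carry_out(
  rows=[
    [0,0,0.11,0,0,0],
    [0,0,0.22,0,0,0],
    [0,0,0.325,0,0,0],
    [0,0,0.325,0,0,0],
    [0.06,0,0.325,0,0,0],
    [0.1,0,0.325,0,0,0],
    [0.13,0,0.325,0,0,0],
    [0.16,0,0.325,0,0,0],
    [0.195,0,0.325,0,0,0],
    [0.24,0,0.333,0,0,0],
    [0.285,0,0.342,0,0,0],
    [0.325,0,0.356,0,0,0],
    [0.362,0,0.374,0,0,0],
    [0.4,0,0.397,0,0,0],
    [0.437,0,0.422,0,0,0],
    [0.437,0,0.422,0,0,0],
  ],
)

```text
t: 9.8
ee_pos: [0.5378, 0.034, 0.2718]
ee_rot: [0.001, 0.814, -0.58, -0.001]
contact_force: [0.1, 0.5, -0.4]
width: -0.0
finger_force: 0.0
```

```bash
python3 - <<'E'
from station import telemetry, eyes
from h import *
a=cv2.resize(eyes.get_image("scene")["img"][20:260,210:420],None,fx=2.4,fy=2.4,interpolation=3)
cv2.imwrite("pics/s5.png",a)
d=np.load("car.npz");p=np.array(telemetry.get_state()["ee_pos"]);print(p,d["R"].T@(p[:2]-d["m"]))
E
```

```text
[0.53791642 0.03469848 0.27258855] [0.00111241 0.00877248]
```

View pics/s5.png

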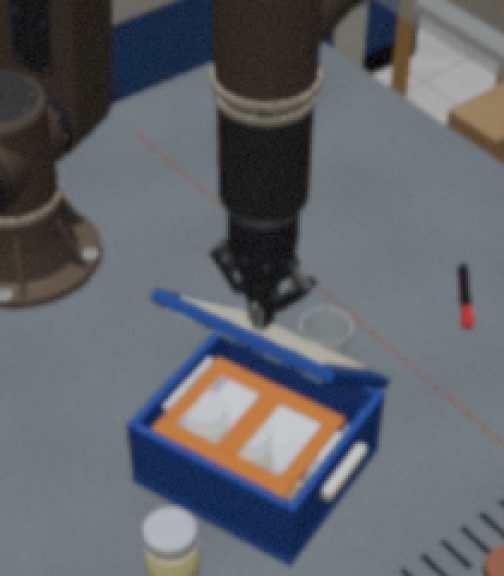

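The cover is at about 0.75 rad, with the fingertip on its outer face at (260,318). Continuing to shut.

Request:
carry_out(
  rows=[
    [0.03,0,0.03,0,0,0],
    [0.058,0,0.06,0,0,0],
    [0.083,0,0.096,0,0,0],
    [0.107,0,0.133,0,0,0],
    [0.125,0,0.173,0,0,0],
    [0.141,0,0.213,0,0,0],
    [0.148,0,0.235,0,0,0],
    [0.152,0,0.256,0,0,0],
    [0.155,0,0.275,0,0,0],
    [0.158,0,0.29,0,0,0],
    [0.158,0,0.298,0,0,0],
    [0.158,0,0.304,0,0,0],
    [0.158,0,0.304,0,0,0],
    [0.158,0,0.304,0,0,0],
  ],
)

```text
t: 11.25
ee_pos: [0.5591, -0.0237, 0.154]
ee_rot: [-0.0, 0.815, -0.579, 0.001]
contact_force: [-6.0, 0.2, 14.6]
width: -0.0001
finger_force: 6.9
```

Request:
carry_out(
  rows=[
    [0,0,0.006,0,0,0],
    [0,0,0.006,0,0,0],
    [0,0,0.006,0,0,0],
    [0,0,-0.1,0,0,0],
    [0,0,-0.2,0,0,0],
    [0,0,-0.3,0,0,0],
    [0,0,-0.4,0,0,0],
    [0,0,-0.5,0,0,0],
    [-0.1,0,-0.6,0,0,0],
    [-0.2,0,-0.6,0,0,0],
    [-0.3,0,-0.6,0,0,0],
    [-0.4,0,-0.6,0,0,0],
    [-0.5,0,-0.6,0,0,0],
    [-0.6,0,-0.6,0,0,0],
    [-0.7,0,-0.6,0,0,0],
    [-0.7,0,-0.6,0,0,0],
    [-0.7,0,-0.6,0,0,0],
  ],
)

```text
t: 12.95
ee_pos: [0.4666, 0.2418, 0.3922]
ee_rot: [-0.0, 0.816, -0.578, 0.0]
contact_force: [0.7, -0.2, 0.8]
width: 0.0002
finger_force: 0.0
```

```bash
python3 - <<'E'
from station import eyes
from h import *
a=cv2.resize(eyes.get_image("scene")["img"][100:280,240:420],None,fx=2.2,fy=2.2,interpolation=3)
b=cv2.resize(eyes.get_image("top")["img"][160:310,215:395],None,fx=2.2,fy=2.2,interpolation=3)
b=cv2.copyMakeBorder(b,0,a.shape[0]-b.shape[0],0,0,0)
cv2.imwrite("pics/s6.png",np.hstack([a,b]))
E
```

```text
(no output)
```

View pics/s6.png

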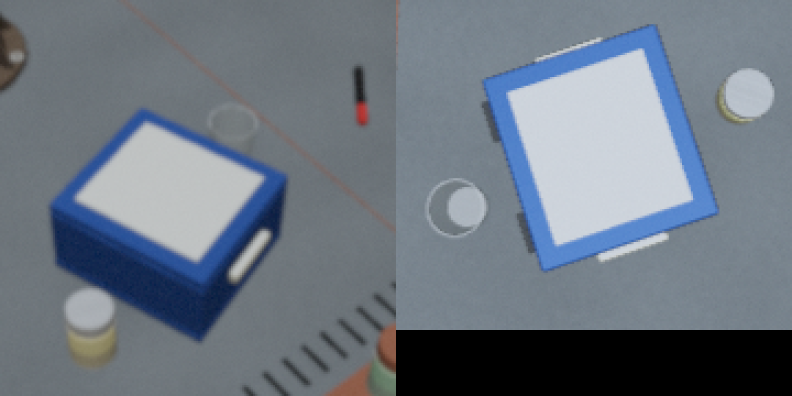

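The cover is shut flush over the box at crop (170,200). The beaker, outside jar and marker are where they were, and the hand is clear.

```bash
python3 -c "
from station import bot
print(bot.job_done())"
```

```text
the job is handed in; nothing more can be done
None
```

I folded the orange flap flat, pressed the blue cover fully shut over it, left the hand clear of everything, and handed the job in at about 13 s; the hand-in returned no verdict.

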